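Pick a bearing box from behind the front row

ROBOT

A 6-joint arm with a two-finger parallel gripper is mounted at the origin on the work surface. World frame = base frame: x ahead of the robot, y to its left, z up, the work surface at z = 0. Lengths are in m, angles in rad, forces in N, time in s.
With the tool pointing down it reaches from about 0.3 to 0.875 m from the base axis. Payload 6.4 kg.
Tool frame: the origin (TCP) lies midway between the tips of the shut fingers; the grasp point (between the pads) lies 19 mm behind it; z points along the fingers, y is the line along which they close (so a half turn about z gives the same grasp; the last joint's range is limited). The gripper opens to 85 mm and grips with 20 to 120 N. Pads are 22 mm wide; open, the fingers measure 114 mm over their backs; the gripper's body (76 mm by 85 mm) begins 54 mm behind the grasp point. The pads swing forward as they close: fully open they stand 13 mm farther back than shut.
Start: joints at [1.025, 0.181, 1.607, -0, 1.354, -0.206], TCP at [0.192, 0.542, 0.231] pointing down, gripper open.
Joint ranges: [-2.99, 2.99], [-0.89, 2.07], [0.3, 2.58], [-1.14, 4.28], [0, 2.63], [-3.12, 3.12]. Speed limits (rad/s): [2.57, 2.57, 3.01, 3.14, 3.14, 3.14].

INTERFACE

Orientations are given as a unit quaternion [w, x, y, z].
In Python, from bench import status, camera, ctrl gives the robot as it stands. The module is installed in compiled form; this text tells all that it offers.
- The arm moves only by the shell command python3 -m handwheel 'ROWS'. ROWS is JSON, a list that holds one entry, the list of rows, each a list of 7 numbers: the opening, from -1 (shut) to 1 (fully open), then the shift along the tool's x, y, z in cm, then the turn, a rotation vector about the tool's x, y, z in degrees. A call has 1 to 10 rows; each row is the pose to reach, as a shift and turn from the pose commanded when the call began, along the tool's axes at that moment; what a row does not reach only later rows make up. A row lasts 1/8 s, in which the tool goes at most 62.5 mm and 10.7 degrees, less where a joint would pass 70% of its speed; a pose out of reach is approached as far as the arm can. A call with a gripper value outside its range is refused whole. The fingers move at their own pace and stop on an object; the grip force is fixed at half the most. Time passes only in rows, so rows that repeat a pose let the fingers close. It gives the time, the measured TCP pose, the force, the opening and the grip force at its end, in the units of the state.
- status.get_obs(): the state, without advancing time (a new reading comes with each control period).
- camera(name): name is "side" or "top"; returns a dict with "frame" (384x512x3 uint8, blue, green, red), "depth" (384x512 float32, m along the optical axis (not along the pixel's ray), 0 where there is no reading), "fx", "fy", "cx", "cy" (pixels), "extrinsics" (4x4, takes a point from camera to world coordinates). Camera axes: x right, y down, z forward; pixel columns grow to the right and rows downward; lengths in m; the calibration is good to about 2 mm. A picture is of the moment at which its call begins.
- ctrl.hand_in(): hands the job in; it is judged then, once.
The state is a dict: "time_s": time; "q": joint angles; "dq": joint speeds; "joint_efforts": joint torques, N m; "eef_pos": TCP position; "eef_rot": TCP orientation; "wrist_force": force on the tool from outside, world axes, zero at the start; "torque": the same for the moment, N m; "opening": opening from 0.0 (shut) to 1.0 (fully open); "grasp_force": force on a finger pad.
Only numpy, scipy, OpenCV 4.12 (cv2) and the standard library are available. Lean on these libraries where they do the work, as an engineer would, in place of code of your own. Each camera call takes 0.05 s, during which the arm holds its last target. There are 200 camera calls.

TASK

An order has come in for the low red bearing box at the back of the roll-out stock shelf. Stand all three parts in front of it (the paper-wrapped liner, the dark steel bush and the yellow-flanged pin) upright on the steel side tray first, then take the red box and set it flat, centred and square, on the black rubber mat in the blue order tray. Then put each of the three parts back upright on the very spot it came from, tipping none of them over and leaving the tall blue and green boxes where they are.

Things in the scene. Friction and masses are not known exactly. Their poses are not given: they have to be found in the camera images.
- red_box: wanted: low red carton, white band, 56 x 56 mm in plan, 40 mm high, 0.3 kg. Origin centre of underside, z up, x along a side, roughly to the shelf's back. In the back row, the upright parts in a row about 80 mm in front of it (centre to centre), 40 mm free behind it. The tall boxes beside it leave little room for a gripper across the shelf: grip it front to back once the front is clear
- liner: cylinder liner wrapped in brown paper, a plain upright cylinder 54 mm in diameter and 135 mm high with a folded top (narrower above 126 mm), about 0.55 kg. Origin at the centre of its underside, z up along its axis
- bush: dark, nearly black steel tube standing upright, 52 mm outside diameter, 41 mm bore open at the top, 130 mm high, about 0.8 kg. Origin at the centre of its underside, z up along its axis
- flange_pin: bright steel pin standing upright on its round yellow flange: shaft 30 mm in diameter, flange 54 mm in diameter and 8 mm thick at the bottom, 135 mm high overall, about 0.8 kg. Origin at the centre of the underside of the flange, z up along its axis
- blue_box: tall blue carton with a white band, 44 x 44 mm in plan, 78 mm high, in the back row of the shelf; to be left alone. Origin at the centre of its underside
- green_box: tall green carton with a white band, 44 x 44 mm in plan, 78 mm high, in the back row of the shelf; to be left alone. Origin at the centre of its underside
- stock_shelf: fixed roll-out shelf, inside 250 mm deep (x) by 424 wide (y); dark wood deck, on which the stock stands, 30 mm above the table. Back panel to 62 mm, sides to 68, green front lip to 42. Origin at its centre at table height, x to the back. The upright parts stand in a row across it, 68 mm apart (gaps 10 to 18 mm): grip them front to back near their tops; in front only two flat bearings, 16 mm high
- side_tray: fixed shallow steel tray, empty, 260 mm (x) by 160 mm (y), rim 18 mm high and 3 mm thick, floor 3 mm above the table; holds the three parts in a row along x, 75 mm apart. Origin at its centre at table height, x roughly away from the robot. Left or right of the shelf
- order_tray: fixed blue plastic tray, 190 mm (x) by 170 mm (y), rim 32 mm high and 4 mm thick; in its middle lies a black rubber mat, 84 x 84 mm, square with the tray, its top 7 mm above the table. Origin at the tray's centre (under the mat's centre) at table height. On the other side of the shelf from the steel tray, x roughly away from the robot
Not all that is in view belongs to the job. Of the things like the red_box, leave any that is orange, pink or purple; of the rest the smaller one is meant.

How it is judged:
By the outcome, as a careful person would: the job done as asked, in the order asked, and still so for the second after the job is handed in, with the robot touching nothing.
It also fails if it takes over 141 s, if anything falls off the work surface, if the arm or the gripper's body presses on something with over 40 N, if the wrist force passes 120 N, or if a joint passes its speed limit or range.

## Working session

There is one attempt and no reset: what is moved stays moved. The work goes in short steps, Python scripts to look and compute and a shell command to move; the robot and the scene stay as the last step left them, time stands still between calls to the robot, and variables do not carry over. Pictures are saved under pics/ and viewed, at most 14 in all, crops included, and the job is handed in when it is done.

```bash
mkdir -p pics; cat > h.py <<'E'
import numpy as np, cv2
from bench import status, camera, ctrl
from scipy.spatial.transform import Rotation as R
def cloud(c):
    v,u=np.mgrid[0:384,0:512]; d=c["depth"]
    P=np.stack([(u-c["cx"])*d/c["fx"],(v-c["cy"])*d/c["fy"],d],-1)
    T=np.array(c["extrinsics"]); W=P@T[:3,:3].T+T[:3,3]; W[d==0]=np.nan
    return W
def tcp():
    o=status.get_obs(); q=o["eef_rot"]; return np.array(o["eef_pos"]),R.from_quat([q[1],q[2],q[3],q[0]])
E
python3 - <<'E'
from h import *
for n in("top","side"):
    c=camera(n); cv2.imwrite(f"pics/{n}0.png",cv2.resize(c["frame"],(800,600)))
    np.save(f"{n}0.npy",cloud(c)); cv2.imwrite(f"{n}0raw.png",c["frame"]); print(c["fx"],np.round(c["extrinsics"],3).tolist())
o=status.get_obs();print(o["eef_rot"],o["time_s"],o["wrist_force"])
E
```

```text
427.4123198253652 [[0.024, -0.989, 0.146, 0.306], [-1.0, -0.022, 0.014, -0.028], [-0.011, -0.147, -0.989, 1.379], [0.0, 0.0, 0.0, 1.0]]
425.2914764013352 [[0.716, -0.354, 0.602, -0.26], [-0.698, -0.391, 0.6, -0.756], [0.023, -0.849, -0.527, 0.696], [0.0, 0.0, 0.0, 1.0]]
[-2.82577163e-04  1.69078675e-01  9.85602254e-01 -7.20040243e-04] 0.1 [ 0.00265294 -0.31088922 -0.70084121]
```

View pics/top0.png

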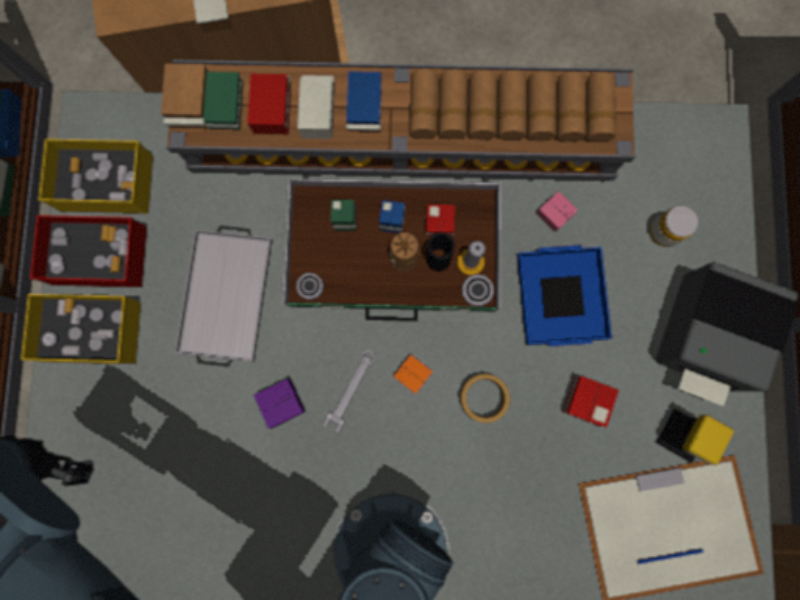

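View pics/side0.png

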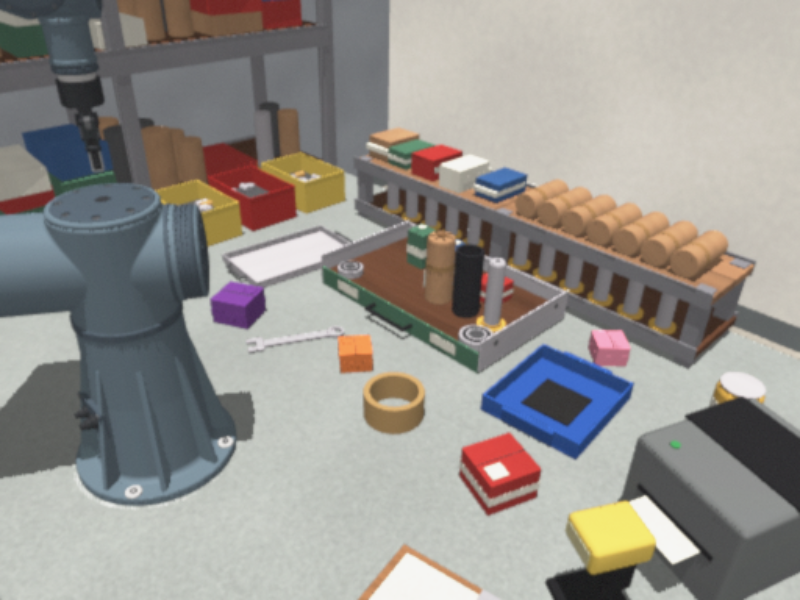

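The top view (800 px) shows the shelf at (290–498, 182–308). The red box is at (440,218), the blue and green boxes at (392,214) and (343,212). The liner is at (404,247), the bush at (439,250) and the pin at (472,257). The steel tray is at (225,297) and the order-tray mat at (563,297). The larger red decoy at (593,400) stays put.

```bash
python3 - <<'E'
from h import *
f=cv2.imread("top0raw.png"); W=np.load("top0.npy"); hsv=cv2.cvtColor(f,cv2.COLOR_BGR2HSV).astype(int)
H,S,V=hsv[...,0],hsv[...,1],hsv[...,2]; z=W[...,2]; s=512/800
def reg(x0,y0,x1,y1):
    m=np.zeros(z.shape,bool); m[int(y0*s):int(y1*s),int(x0*s):int(x1*s)]=1; return m&np.isfinite(z)
def rep(n,m,rect=True):
    P=W[m]; 
    if len(P)<3: print(n,len(P));return
    r=cv2.minAreaRect((P[:,:2]*1000).astype(np.float32)); c,rad=cv2.minEnclosingCircle((P[:,:2]*1000).astype(np.float32))
    print(n,len(P),"z",np.round(np.percentile(P[:,2],[5,50,95]),4),"mean",np.round(P[:,:2].mean(0),4),"rect",np.round(r[0],1),np.round(r[1],1),round(r[2],1),"circ",np.round(c,1),round(rad,1))
red=((H<8)|(H>172))&(S>120)
rep("red",reg(420,195,465,240)&(z>.06)&(z<.08))
rep("blue",reg(370,190,415,235)&(z>.095)&(z<.125))
rep("green",reg(320,190,365,235)&(z>.095)&(z<.125))
rep("liner",reg(380,225,425,275)&(z>.145)&(z<.18))
rep("linerbody",reg(380,225,422,275)&(z>.05))
rep("bush",reg(420,225,458,275)&(z>.145)&(z<.18))
rep("pin",reg(455,235,495,280)&(z>.145)&(z<.18))
rep("flange",reg(450,235,490,280)&(z>.033)&(z<.05)&(H>18)&(H<35)&(S>120))
rep("mat",reg(530,265,595,330)&(V<45))
rep("otrayrim",reg(510,235,620,355)&(z>.025)&(z<.045))
rep("stray",reg(175,225,275,365)&(z>.010)&(z<.03)&(S<60))
rep("strayfloor",reg(185,235,268,360)&(z<.010)&(V>130)&(S<60))
rep("shelf deck",reg(295,195,495,300)&(z>.025)&(z<.035))
rep("lip/back",reg(280,175,505,318)&(z>.038)&(z<.08)&~red&(S<70))
rep("rack",reg(160,55,640,185)&(z>.05))
for u in (180,300,400,500,600):
  print([np.round(W[int(v*s),int(u*s)],3).tolist() for v in(75,130,145,160,172,185)])
E
```

```text
red 318 z [0.0655 0.0702 0.0748] mean [ 0.6579 -0.0839] rect [658.7 -84.1] [55.9 57.3] 88.2 circ [659. -84.] 38.6
blue 214 z [0.103  0.1088 0.1125] mean [0.6566 0.0134] rect [657.7  13.4] [43.6 45.5] 83.7 circ [657.8  13.6] 29.6
green 219 z [0.1018 0.1082 0.1127] mean [0.6583 0.1111] rect [659.3 111. ] [44.2 44.3] 3.7 circ [659.8 111.2] 30.1
liner 269 z [0.1543 0.1641 0.1685] mean [ 0.5783 -0.0137] rect [579.8 -13.9] [51.3 52. ] 71.4 circ [581.  -13.8] 27.2
linerbody 422 z [0.0615 0.1613 0.168 ] mean [ 0.5807 -0.0105] rect [601.3  -5.7] [99.2 53.5] 19.5 circ [599.7   2.3] 51.8
bush 122 z [0.1467 0.1591 0.1654] mean [ 0.5812 -0.0814] rect [579.3 -78.5] [51.  60.4] 38.7 circ [582.6 -73.6] 33.7
pin 97 z [0.1506 0.1648 0.1688] mean [ 0.576 -0.146] rect [ 576.  -135.2] [27.6 55.7] 4.1 circ [ 580.8 -134.5] 28.5
flange 102 z [0.0342 0.0392 0.0444] mean [ 0.5697 -0.1456] rect [ 573.1 -145.8] [52.9 41.8] 65.7 circ [ 576.7 -147.5] 26.7
mat 593 z [0.0027 0.0077 0.0123] mean [ 0.5136 -0.3398] rect [ 513.7 -339.7] [79.6 79.4] 6.1 circ [ 513.3 -339.9] 54.1
otrayrim 476 z [0.0265 0.0319 0.037 ] mea
[... 702 characters left out ...]
+02 -4.000e-01] 458.6
[[0.892, 0.419, 0.195], [0.803, 0.429, 0.146], [0.773, 0.425, 0.15], [0.794, 0.477, 0.002], [0.767, 0.476, -0.0], [0.739, 0.474, 0.001]]
[[0.92, 0.2, 0.148], [0.791, 0.187, 0.186], [0.778, 0.193, 0.149], [0.783, 0.21, 0.047], [0.764, 0.212, 0.026], [0.735, 0.21, 0.029]]
[[0.921, 0.003, 0.152], [0.81, 0.001, 0.15], [0.782, -0.0, 0.149], [0.77, 0.0, 0.096], [0.763, 0.001, 0.04], [0.736, 0.0, 0.04]]
[[0.908, -0.187, 0.185], [0.8, -0.188, 0.182], [0.786, -0.192, 0.147], [0.796, -0.208, 0.035], [0.766, -0.207, 0.044], [nan, nan, nan]]
[[0.907, -0.374, 0.194], [0.797, -0.37, 0.198], [0.792, -0.386, 0.143], [0.764, -0.388, 0.134], [0.77, -0.414, 0.042], [0.757, -0.425, 0.002]]
```

```bash
python3 - <<'E'
from h import *
from scipy.optimize import least_squares
W=np.load("top0.npy"); P=W.reshape(-1,3); P=P[np.isfinite(P).all(1)]
for n,x,y,r,z0,z1 in(("liner",.58,-.014,27,.15,.175),("bush",.579,-.082,26,.15,.172),("pin",.577,-.149,15,.15,.178)):
    for it in range(3):
        Q=P[(P[:,2]>z0)&(P[:,2]<z1)&(np.hypot(P[:,0]-x,P[:,1]-y)<(r+5)/1000)]
        # hull-based midrange over several directions
        a=np.linspace(0,np.pi,12,endpoint=False); D=np.c_[np.cos(a),np.sin(a)]; pr=Q[:,:2]@D.T
        mid=(pr.max(0)+pr.min(0))/2; x,y=np.linalg.lstsq(D,mid,rcond=None)[0]
    print(n,len(Q),np.round([x,y],4),np.round(np.ptp(pr,0).mean()*1000,1))
W=np.load("side0.npy");P=W.reshape(-1,3); P=P[np.isfinite(P).all(1)]
for n,x,y,r in(("liner",.58,-.014,27),("bush",.579,-.082,26),("pin",.577,-.149,15)):
    Q=P[(P[:,2]>.06)&(P[:,2]<.15)&(np.hypot(P[:,0]-x,P[:,1]-y)<(r+5)/1000)][:,:2]
    s=least_squares(lambda c:np.hypot(*(Q-c).T)-r/1000,[x,y],loss="soft_l1",f_scale=.002)
    print(n,len(Q),np.round(s.x,4))
p,r=tcp(); print(p, np.round(r.as_matrix(),3))
# targets in tool axes, cm
for n,t in(("liner",(.58,-.0135,.116)),("hi",(.58,-.0135,.25))): print(n,np.round(r.inv().apply(np.array(t)-p)*100,2))
E
```

```text
liner 262 [ 0.5806 -0.0136] 52.6
bush 106 [ 0.5818 -0.0823] 50.9
pin 89 [ 0.5772 -0.1486] 28.7
liner 498 [ 0.5821 -0.0116]
bush 518 [ 0.5833 -0.0807]
pin 304 [ 0.5791 -0.1467]
[0.1913852  0.54171043 0.23048061] [[-0.943  0.333 -0.001]
 [ 0.333  0.943 -0.001]
 [ 0.    -0.002 -1.   ]]
liner [-55.15 -39.38  11.49]
hi [-55.14 -39.4   -1.91]
```

```bash
cat > d.py <<'E'
# usage: d.py x y z yaw(tool y angle, deg): shift in tool axes (cm) and turn
import sys; from h import *
p,r=tcp(); t=np.array(list(map(float,sys.argv[1:4]))); a=np.radians(float(sys.argv[4]))
M=np.array([[-np.sin(a),np.cos(a),0],[np.cos(a),np.sin(a),0],[0,0,-1]])
o=status.get_obs()
print("shift",np.round(r.inv().apply(t-p)*100,2),"turn",np.round((r.inv()*R.from_matrix(M)).as_rotvec(True),2),"t",round(o["time_s"],2),"tcp",np.round(p,4),"F",np.round(o["wrist_force"],1),"op",round(o["opening"],3),"g",round(o["grasp_force"],1))
E
python3 -m handwheel '[[[1,-55.1,-39.4,-1.9,0,0,70.5],[1,-55.1,-39.4,-1.9,0,0,70.5],[1,-55.1,-39.4,-1.9,0,0,70.5],[1,-55.1,-39.4,-1.9,0,0,70.5],[1,-55.1,-39.4,-1.9,0,0,70.5],[1,-55.1,-39.4,-1.9,0,0,70.5],[1,-55.1,-39.4,-1.9,0,0,70.5],[1,-55.1,-39.4,-1.9,0,0,70.5],[1,-55.1,-39.4,-1.9,0,0,70.5],[1,-55.1,-39.4,-1.9,0,0,70.5]]]'
python3 d.py .581 -.0127 .25 0
```

```text
time_s: 1.35
eef_pos: [0.5504, 0.0283, 0.2486]
eef_rot: [-0.0, 0.707, 0.707, 0.0]
wrist_force: [0.6, 0.9, 0.8]
opening: 0.998
grasp_force: 0.0
shift [-4.1   3.06 -0.14] turn [-0.02 -0.02  0.01] t 1.35 tcp [0.5504 0.0283 0.2486] F [0.6 0.9 0.8] op 0.998 g 0.0
```

```bash

python3 -m handwheel '[[[1,-4.1,3.05,-0.1,0,0,0],[1,-4.1,3.05,-0.1,0,0,0],[1,-4.1,3.05,-0.1,0,0,0]]]'
python3 d.py .581 -.0127 .118 0
```

```text
time_s: 1.72
eef_pos: [0.5795, -0.0105, 0.249]
eef_rot: [-0.001, 0.707, 0.707, -0.0]
wrist_force: [0.5, -0.7, 0.1]
opening: 0.999
grasp_force: 0.0
shift [-0.23  0.17 13.1 ] turn [-0.1  -0.04  0.01] t 1.73 tcp [ 0.5795 -0.0105  0.249 ] F [ 0.5 -0.7  0.1] op 0.999 g 0.0
```

```bash

python3 -m handwheel '[[[1,0,0,6.5,0,0,0],[1,0,0,11,0,0,0],[1,0,0,13.1,0,0,0],[1,0,0,13.1,0,0,0],[1,0,0,13.1,0,0,0]]]'
python3 d.py .581 -.0127 .118 0
```

```text
time_s: 2.35
eef_pos: [0.5808, -0.0101, 0.1203]
eef_rot: [0.001, 0.706, 0.708, 0.001]
wrist_force: [0.1, 0.5, 0.6]
opening: 0.995
grasp_force: 0.0
shift [-0.26  0.02  0.23] turn [0.11 0.02 0.1 ] t 2.35 tcp [ 0.5808 -0.0101  0.1203] F [0.1 0.5 0.6] op 0.995 g 0.0
```

```bash

python3 -m handwheel '[[[1,-0.25,0,0.2,0,0,0],[1,-0.25,0,0.2,0,0,0],[-1,-0.25,0,0.2,0,0,0],[-1,-0.25,0,0.2,0,0,0],[-1,-0.25,0,0.2,0,0,0],[-1,-0.25,0,0.2,0,0,0],[-1,-0.25,0,0.2,0,0,0],[-1,-0.25,0,0.2,0,0,0]]]'
python3 d.py .581 -.0127 .22 0
```

```text
time_s: 3.35
eef_pos: [0.5808, -0.0135, 0.1175]
eef_rot: [0.001, 0.707, 0.707, 0.0]
wrist_force: [1.4, 0.1, 5.5]
opening: 0.619
grasp_force: 63.1
shift [  0.07   0.03 -10.25] turn [0.08 0.02 0.03] t 3.35 tcp [ 0.5808 -0.0135  0.1175] F [1.4 0.1 5.5] op 0.619 g 63.1
```

```bash

python3 -m handwheel '[[[-1,0,0,-5,0,0,0],[-1,0,0,-10,0,0,0],[-1,36.9,-0.6,-10,0,0,-85],[-1,36.9,-0.6,-10,0,0,-85],[-1,36.9,-0.6,-10,0,0,-85],[-1,36.9,-0.6,-10,0,0,-85],[-1,36.9,-0.6,-10,0,0,-85],[-1,36.9,-0.6,-10,0,0,-85],[-1,36.9,-0.6,-10,0,0,-85],[-1,36.9,-0.6,-10,0,0,-85]]]'
python3 d.py .575 .355 .0905 85
```

```text
time_s: 4.6
eef_pos: [0.572, 0.3562, 0.2137]
eef_rot: [-0.002, 0.039, 0.999, -0.001]
wrist_force: [-1.0, 0.2, -5.3]
opening: 0.615
grasp_force: 66.3
shift [-0.37 -0.07 12.32] turn [-0.15 -0.27  0.48] t 4.6 tcp [0.572  0.3562 0.2137] F [-1.   0.2 -5.3] op 0.615 g 66.3
```

```bash

python3 -m handwheel '[[[-1,-0.3,0,5,0,0,0.4],[-1,-0.3,0,9.5,0,0,0.4],[-1,-0.3,0,11.5,0,0,0.4],[-1,-0.3,0,11.5,0,0,0.4],[-1,-0.3,0,11.5,0,0,0.4]]]'
python3 d.py .575 .355 .0905 85
```

```text
time_s: 5.22
eef_pos: [0.5783, 0.3559, 0.1038]
eef_rot: [0.001, 0.047, 0.999, 0.001]
wrist_force: [0.6, 0.4, -3.8]
opening: 0.614
grasp_force: 66.5
shift [ 0.32 -0.12  1.33] turn [ 0.08  0.15 -0.37] t 5.22 tcp [0.5783 0.3559 0.1038] F [ 0.6  0.4 -3.8] op 0.614 g 66.5
```

```bash

python3 -m handwheel '[[[-1,0.2,0,0.8,0,0,0],[-1,0.2,0,1.2,0,0,0],[-1,0.2,0,1.2,0,0,0],[-1,0.2,0,1.3,0,0,0],[-1,0.2,0,1.3,0,0,0]]]'
python3 d.py .575 .355 .0905 85
```

```text
time_s: 5.85
eef_pos: [0.5759, 0.3558, 0.0905]
eef_rot: [0.001, 0.047, 0.999, 0.0]
wrist_force: [-0.8, -0.6, 4.8]
opening: 0.621
grasp_force: 67.2
shift [ 0.08 -0.09  0.  ] turn [ 0.04  0.11 -0.37] t 5.85 tcp [0.5759 0.3558 0.0905] F [-0.8 -0.6  4.8] op 0.621 g 67.2
```

```bash

python3 -m handwheel '[[[1,0,0,0,0,0,0],[1,0,0,0,0,0,0],[1,0,0,0,0,0,0],[1,0,0,0,0,0,0],[1,0,0,-3,0,0,0],[1,0,0,-9,0,0,0],[1,0,0,-15,0,0,0],[1,0,0,-15,0,0,0]]]'
python3 d.py .5825 -.0815 .25 0
```

```text
time_s: 6.85
eef_pos: [0.5782, 0.357, 0.2465]
eef_rot: [0.006, 0.047, 0.999, 0.003]
wrist_force: [0.3, -0.5, 0.3]
opening: 1.001
grasp_force: 0.0
shift [ -4.53 -43.62  -0.55] turn [ 0.75  0.28 84.64] t 6.85 tcp [0.5782 0.357  0.2465] F [ 0.3 -0.5  0.3] op 1.001 g 0.0
```

```bash
python3 - <<'E'
from h import *
c=camera("side"); cv2.imwrite("pics/s1.png",cv2.resize(c["frame"][100:260,120:380],(780,480)))
E
```

```text
(no output)
```

View pics/s1.png

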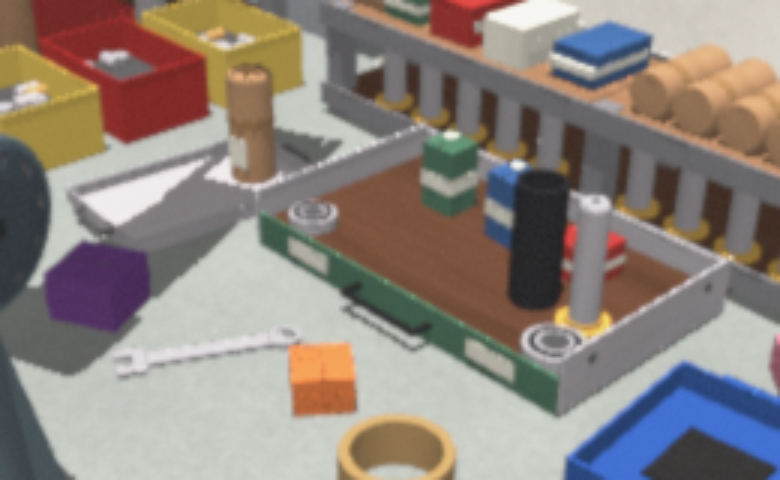

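The liner stands upright in the steel tray at crop (250,125). Next, the bush.

```bash

python3 -m handwheel '[[[1,-4.5,-43.6,-0.5,0,0,85],[1,-4.5,-43.6,-0.5,0,0,85],[1,-4.5,-43.6,-0.5,0,0,85],[1,-4.5,-43.6,-0.5,0,0,85],[1,-4.5,-43.6,-0.5,0,0,85],[1,-4.5,-43.6,-0.5,0,0,85],[1,-4.5,-43.6,-0.5,0,0,85],[1,-4.5,-43.6,-0.5,0,0,85],[1,-4.5,-43.6,-0.5,0,0,85],[1,-4.5,-43.6,-0.5,0,0,85]]]'
python3 d.py .5825 -.0815 .115 0
```

```text
time_s: 8.15
eef_pos: [0.5785, -0.0819, 0.2428]
eef_rot: [-0.001, 0.708, 0.706, -0.0]
wrist_force: [0.0, 0.2, -0.6]
opening: 1.002
grasp_force: 0.0
shift [ 0.03  0.42 12.78] turn [-0.09 -0.04 -0.13] t 8.15 tcp [ 0.5785 -0.0819  0.2428] F [ 0.   0.2 -0.6] op 1.002 g 0.0
```

```bash

python3 -m handwheel '[[[1,0,0.35,5,0,0,0],[1,0,0.35,9.5,0,0,0],[1,0,0.35,12.3,0,0,0],[1,0,0.35,12.7,0,0,0],[1,0,0.35,12.7,0,0,0],[1,0,0.35,12.7,0,0,0]]]'
python3 d.py .5825 -.0815 .115 0
```

```text
time_s: 8.9
eef_pos: [0.5837, -0.0828, 0.1186]
eef_rot: [0.001, 0.709, 0.705, 0.001]
wrist_force: [0.3, 0.8, 0.2]
opening: 1.0
grasp_force: 0.0
shift [ 0.13 -0.12  0.36] turn [ 0.16  0.06 -0.31] t 8.9 tcp [ 0.5837 -0.0828  0.1186] F [0.3 0.8 0.2] op 1.0 g 0.0
```

```bash

python3 -m handwheel '[[[1,0,-0.1,0.3,0,0,0],[1,0,-0.1,0.3,0,0,0],[-1,0,-0.1,0.3,0,0,0],[-1,0,-0.1,0.3,0,0,0],[-1,0,-0.1,0.3,0,0,0],[-1,0,-0.1,0.3,0,0,0],[-1,0,-0.1,0.3,0,0,0],[-1,0,-0.1,0.3,0,0,0]]]'
python3 d.py .5005 .3615 .215 85
```

```text
time_s: 9.9
eef_pos: [0.5821, -0.0829, 0.1145]
eef_rot: [0.001, 0.709, 0.705, 0.0]
wrist_force: [2.1, -0.5, 5.1]
opening: 0.603
grasp_force: 62.3
shift [ 44.39  -8.44 -10.09] turn [ 5.000e-02  8.000e-02 -8.537e+01] t 9.9 tcp [ 0.5821 -0.0829  0.1145] F [ 2.1 -0.5  5.1] op 0.603 g 62.3
```

```bash

python3 -m handwheel '[[[-1,0,0,-5,0,0,0],[-1,0,0,-10,0,0,0],[-1,44.5,-8.3,-10,0,0,-85],[-1,44.5,-8.3,-10,0,0,-85],[-1,44.5,-8.3,-10,0,0,-85],[-1,44.5,-8.3,-10,0,0,-85],[-1,44.5,-8.3,-10,0,0,-85],[-1,44.5,-8.3,-10,0,0,-85],[-1,44.5,-8.3,-10,0,0,-85],[-1,44.5,-8.3,-10,0,0,-85]]]'
python3 d.py .501 .3623 .0875 85
```

```text
time_s: 11.15
eef_pos: [0.4976, 0.3658, 0.2105]
eef_rot: [-0.003, 0.042, 0.999, -0.001]
wrist_force: [0.2, -1.1, -7.8]
opening: 0.598
grasp_force: 66.2
shift [-0.44 -0.29 12.3 ] turn [-0.13 -0.34  0.22] t 11.15 tcp [0.4976 0.3658 0.2105] F [ 0.2 -1.1 -7.8] op 0.598 g 66.2
```

```bash

python3 -m handwheel '[[[-1,0,-0.2,5,0,0,0],[-1,0,-0.2,9.5,0,0,0],[-1,0,-0.2,11.8,0,0,0],[-1,0,-0.2,11.8,0,0,0],[-1,0,-0.2,11.8,0,0,0],[-1,0,-0.2,11.8,0,0,0]]]'
python3 d.py .501 .3623 .0875 85
```

```text
time_s: 11.9
eef_pos: [0.5016, 0.361, 0.0968]
eef_rot: [0.001, 0.047, 0.999, 0.0]
wrist_force: [0.3, -0.9, -7.6]
opening: 0.601
grasp_force: 66.5
shift [0.07 0.13 0.93] turn [ 0.03  0.06 -0.37] t 11.9 tcp [0.5016 0.361  0.0968] F [ 0.3 -0.9 -7.6] op 0.601 g 66.5
```

```bash

python3 -m handwheel '[[[-1,0,0,0.6,0,0,0],[-1,0,0,0.9,0,0,0],[-1,0,0,0.9,0,0,0],[-1,0,0,1.0,0,0,0],[-1,0,0,1.0,0,0,0]]]'
python3 d.py .501 .3623 .0875 85
```

```text
time_s: 12.52
eef_pos: [0.5021, 0.3609, 0.0875]
eef_rot: [0.001, 0.047, 0.999, 0.0]
wrist_force: [-1.1, -1.7, 5.2]
opening: 0.599
grasp_force: 67.3
shift [0.12 0.13 0.  ] turn [ 0.02  0.11 -0.36] t 12.53 tcp [0.5021 0.3609 0.0875] F [-1.1 -1.7  5.2] op 0.599 g 67.3
```

```bash

python3 -m handwheel '[[[1,0,0,0,0,0,0],[1,0,0,0,0,0,0],[1,0,0,0,0,0,0],[1,0,0,0,0,0,0],[1,0,0,-3,0,0,0],[1,0,0,-9,0,0,0],[1,0,0,-15.3,0,0,0],[1,0,0,-15.3,0,0,0]]]'
python3 d.py .578 -.1477 .25 0
```

```text
time_s: 13.52
eef_pos: [0.5044, 0.3625, 0.246]
eef_rot: [0.005, 0.047, 0.999, 0.003]
wrist_force: [-0.2, 0.1, -0.0]
opening: 1.0
grasp_force: 0.0
shift [-12.1  -50.1   -0.59] turn [ 0.75  0.23 84.64] t 13.53 tcp [0.5044 0.3625 0.246 ] F [-0.2  0.1 -0. ] op 1.0 g 0.0
```

```bash

python3 -m handwheel '[[[1,-12.1,-50,-0.5,0,0,84.7],[1,-12.1,-50,-0.5,0,0,84.7],[1,-12.1,-50,-0.5,0,0,84.7],[1,-12.1,-50,-0.5,0,0,84.7],[1,-12.1,-50,-0.5,0,0,84.7],[1,-12.1,-50,-0.5,0,0,84.7],[1,-12.1,-50,-0.5,0,0,84.7],[1,-12.1,-50,-0.5,0,0,84.7],[1,-12.1,-50,-0.5,0,0,84.7],[1,-12.1,-50,-0.5,0,0,84.7]]]'
python3 d.py .578 -.1477 .118 0
```

```text
time_s: 14.78
eef_pos: [0.5744, -0.1488, 0.2428]
eef_rot: [-0.001, 0.708, 0.706, -0.0]
wrist_force: [0.4, 0.2, -0.7]
opening: 0.996
grasp_force: 0.0
shift [ 0.1   0.37 12.48] turn [-0.08 -0.06 -0.11] t 14.78 tcp [ 0.5744 -0.1488  0.2428] F [ 0.4  0.2 -0.7] op 0.996 g 0.0
```

```bash

python3 -m handwheel '[[[1,0,0.2,5,0,0,0],[1,0,0.2,9.5,0,0,0],[1,0,0.2,12.5,0,0,0],[1,0,0.2,12.7,0,0,0],[1,0,0.2,12.7,0,0,0],[1,0,0.2,12.7,0,0,0]]]'
python3 d.py .578 -.1477 .118 0
```

```text
time_s: 15.52
eef_pos: [0.5782, -0.1483, 0.1189]
eef_rot: [0.002, 0.707, 0.707, 0.001]
wrist_force: [-0.3, 0.5, 0.4]
opening: 0.999
grasp_force: 0.0
shift [ 0.06 -0.02  0.09] turn [ 0.18  0.08 -0.02] t 15.53 tcp [ 0.5782 -0.1483  0.1189] F [-0.3  0.5  0.4] op 0.999 g 0.0
```

```bash

python3 -m handwheel '[[[-1,0,0,0,0,0,0],[-1,0,0,0,0,0,0],[-1,0,0,0,0,0,0],[-1,0,0,0,0,0,0],[-1,0,0,0,0,0,0],[-1,0,0,0,0,0,0],[-1,0,0,0,0,0,0],[-1,0,0,0,0,0,0]]]'
python3 d.py .4268 .3665 .216 85
```

```text
time_s: 16.52
eef_pos: [0.5775, -0.1485, 0.1174]
eef_rot: [0.001, 0.708, 0.707, 0.0]
wrist_force: [4.2, 0.5, 3.3]
opening: 0.338
grasp_force: 59.8
shift [ 51.48 -15.12  -9.92] turn [ 5.000e-02  9.000e-02 -8.507e+01] t 16.52 tcp [ 0.5775 -0.1485  0.1174] F [4.2 0.5 3.3] op 0.338 g 59.8
```

Pin grasped at TCP (.5775, -.1485, .1174).

```bash

python3 -m handwheel '[[[-1,0,0,-5,0,0,0],[-1,0,0,-10,0,0,0],[-1,51.5,-15,-10,0,0,-85],[-1,51.5,-15,-10,0,0,-85],[-1,51.5,-15,-10,0,0,-85],[-1,51.5,-15,-10,0,0,-85],[-1,51.5,-15,-10,0,0,-85],[-1,51.5,-15,-10,0,0,-85],[-1,51.5,-15,-10,0,0,-85],[-1,51.5,-15,-10,0,0,-85]]]'
python3 -m handwheel '[[[-1,0,0,0,0,0,0],[-1,0,0,0,0,0,0]]]'
python3 d.py .4268 .3665 .0904 85
```

```text
time_s: 17.77
eef_pos: [0.4342, 0.3321, 0.2136]
eef_rot: [-0.003, 0.041, 0.999, -0.002]
wrist_force: [1.3, -0.1, -8.9]
opening: 0.336
grasp_force: 61.7
time_s: 18.02
eef_pos: [0.4353, 0.3309, 0.214]
eef_rot: [-0.003, 0.044, 0.999, -0.002]
wrist_force: [-0.5, -0.2, -8.7]
opening: 0.336
grasp_force: 62.6
shift [ 1.09  3.53 12.35] turn [-0.25 -0.31 -0.02] t 18.02 tcp [0.4353 0.3309 0.214 ] F [-0.5 -0.2 -8.7] op 0.336 g 62.6
```

```bash

python3 -m handwheel '[[[-1,1.1,3.5,0,0,0,0],[-1,1.1,3.5,5,0,0,0],[-1,1.1,3.5,9.5,0,0,0],[-1,1.1,3.5,11.6,0,0,0],[-1,1.1,3.5,11.6,0,0,0],[-1,1.1,3.5,11.6,0,0,0]]]'
python3 d.py .4268 .3665 .0904 85
```

```text
time_s: 18.77
eef_pos: [0.4307, 0.3671, 0.1016]
eef_rot: [0.0, 0.045, 0.999, 0.0]
wrist_force: [1.1, 0.3, -8.4]
opening: 0.335
grasp_force: 63.2
shift [ 0.38 -0.09  1.12] turn [ 0.01  0.04 -0.17] t 18.77 tcp [0.4307 0.3671 0.1016] F [ 1.1  0.3 -8.4] op 0.335 g 63.2
```

```bash

python3 -m handwheel '[[[-1,0.3,0,0.7,0,0,0],[-1,0.3,0,1.1,0,0,0],[-1,0.3,0,1.1,0,0,0],[-1,0.3,0,1.2,0,0,0],[-1,0.3,0,1.2,0,0,0]]]'
python3 d.py .4268 .3665 .0904 85
```

```text
time_s: 19.4
eef_pos: [0.4278, 0.3684, 0.0906]
eef_rot: [0.001, 0.044, 0.999, 0.0]
wrist_force: [-1.1, -2.6, 6.1]
opening: 0.333
grasp_force: 64.3
shift [ 0.08 -0.19  0.02] turn [ 0.05  0.12 -0.05] t 19.4 tcp [0.4278 0.3684 0.0906] F [-1.1 -2.6  6.1] op 0.333 g 64.3
```

```bash

python3 -m handwheel '[[[1,0,0,0,0,0,0],[1,0,0,0,0,0,0],[1,0,0,0,0,0,0],[1,0,0,0,0,0,0],[1,0,0,-3,0,0,0],[1,0,0,-9,0,0,0],[1,0,0,-14,0,0,0],[1,0,0,-14,0,0,0],[1,0,0,-14,0,0,0]]]'
python3 d.py .6585 -.0835 .23 0
python3 - <<'E'
from h import *
c=camera("side"); cv2.imwrite("pics/s2.png",cv2.resize(c["frame"][100:260,120:380],(780,480)))
E
```

```text
time_s: 20.52
eef_pos: [0.4264, 0.3678, 0.2283]
eef_rot: [-0.0, 0.044, 0.999, -0.0]
wrist_force: [-0.6, -0.2, -0.7]
opening: 1.001
grasp_force: 0.0
shift [-27.1  -42.91  -0.17] turn [-4.000e-02 -1.000e-02  8.493e+01] t 20.52 tcp [0.4264 0.3678 0.2283] F [-0.6 -0.2 -0.7] op 1.001 g 0.0
```

View pics/s2.png

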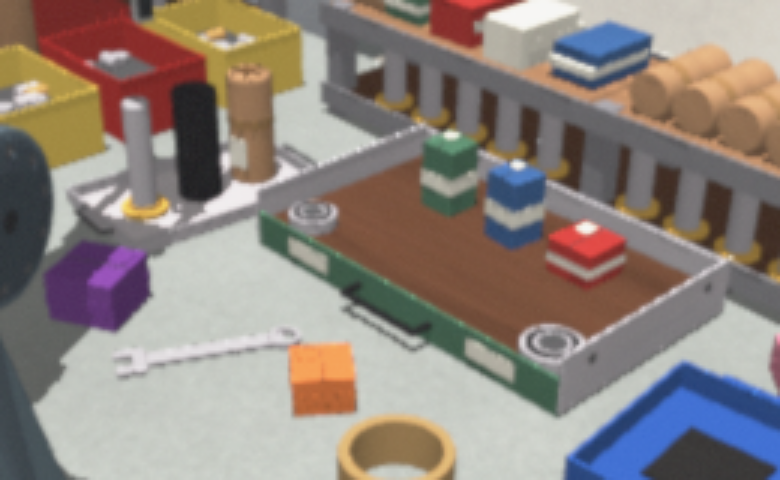

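All three parts stand in the tray: pin at (142,150), bush (198,140), liner (250,125). The red box is clear at (587,250). I'll move above it and re-measure its pose.

```bash

python3 - <<'E'
from h import *
s=np.load("side0.npy")
for n in ("top","side"):
    c=camera(n); W=cloud(c); hsv=cv2.cvtColor(c["frame"],cv2.COLOR_BGR2HSV).astype(int)
    m=np.isfinite(W[...,2])&(abs(W[...,0]-.6585)<.045)&(abs(W[...,1]+.084)<.045)&(W[...,2]>.062)&(W[...,2]<.08)
    P=(W[m][:,:2]*1000).astype(np.float32); r=cv2.minAreaRect(P); print(n,len(P),np.round(r[0],1),np.round(r[1],1),round(r[2],1))
E
python3 -m handwheel '[[[1,-27.1,-42.8,-0.2,0,0,85],[1,-27.1,-42.8,-0.2,0,0,85],[1,-27.1,-42.8,-0.2,0,0,85],[1,-27.1,-42.8,-0.2,0,0,85],[1,-27.1,-42.8,-0.2,0,0,85],[1,-27.1,-42.8,-0.2,0,0,85],[1,-27.1,-42.8,-0.2,0,0,85],[1,-27.1,-42.8,-0.2,0,0,85],[1,-27.1,-42.8,-0.2,0,0,85],[1,-27.1,-42.8,-0.2,0,0,85]]]'
python3 d.py .6595 -.083 .034 0
```

```text
top 314 [658.8 -84. ] [55.7 56.7] 88.1
side 228 [659.2 -83.7] [58.3 63.3] 89.8
time_s: 21.92
eef_pos: [0.6582, -0.0824, 0.229]
eef_rot: [-0.001, 0.708, 0.707, -0.001]
wrist_force: [-0.3, 0.4, 0.0]
opening: 0.997
grasp_force: 0.0
shift [-0.09  0.19 19.5 ] turn [-0.16 -0.07 -0.07] t 21.93 tcp [ 0.6582 -0.0824  0.229 ] F [-0.3  0.4  0. ] op 0.997 g 0.0
```

```bash

python3 -m handwheel '[[[1,-0.15,0.1,5,0,0,1],[1,-0.15,0.1,10,0,0,1],[1,-0.15,0.1,15,0,0,1],[1,-0.15,0.1,18,0,0,1],[1,-0.15,0.1,19.3,0,0,1],[1,-0.15,0.1,19.5,0,0,1],[1,-0.15,0.1,19.5,0,0,1],[1,-0.15,0.1,19.5,0,0,1]]]'
python3 d.py .659 -.084 .032 -1
```

```text
time_s: 22.92
eef_pos: [0.6611, -0.084, 0.0377]
eef_rot: [0.001, 0.714, 0.701, 0.001]
wrist_force: [-0.2, 0.4, -0.3]
opening: 1.002
grasp_force: 0.0
shift [-0.   -0.21  0.56] turn [ 0.16  0.05 -0.06] t 22.93 tcp [ 0.6611 -0.084   0.0377] F [-0.2  0.4 -0.3] op 1.002 g 0.0
```

```bash

python3 -m handwheel '[[[1,0,-0.2,0.5,0,0,0],[1,0,-0.2,0.5,0,0,0],[-1,0,-0.2,0.5,0,0,0],[-1,0,-0.2,0.5,0,0,0],[-1,0,-0.2,0.5,0,0,0],[-1,0,-0.2,0.5,0,0,0],[-1,0,-0.2,0.5,0,0,0],[-1,0,-0.2,0.5,0,0,0]]]'
python3 d.py .5137 -.3398 .15 6
```

```text
time_s: 23.92
eef_pos: [0.6586, -0.084, 0.0314]
eef_rot: [0.001, 0.714, 0.7, 0.0]
wrist_force: [2.7, -0.3, 4.9]
opening: 0.649
grasp_force: 65.2
shift [-25.86 -13.99 -11.87] turn [ 0.09  0.03 -7.07] t 23.93 tcp [ 0.6586 -0.084   0.0314] F [ 2.7 -0.3  4.9] op 0.649 g 65.2
```

```bash

python3 -m handwheel '[[[-1,0,0,-5,0,0,0],[-1,0,0,-10,0,0,0],[-1,0,0,-12,0,0,0],[-1,-25.9,-14,-12,0,0,-7],[-1,-25.9,-14,-12,0,0,-7],[-1,-25.9,-14,-12,0,0,-7],[-1,-25.9,-14,-12,0,0,-7],[-1,-25.9,-14,-12,0,0,-7],[-1,-25.9,-14,-12,0,0,-7],[-1,-25.9,-14,-12,0,0,-7]]]'
python3 - <<'E'
from h import *
c=camera("side"); cv2.imwrite("pics/s3.png",cv2.resize(c["frame"][130:330,260:460],(600,600)))
W=cloud(c);f=c["frame"]
P=W.reshape(-1,3); V=f.max(-1).reshape(-1)
m=np.isfinite(P[:,2])&(abs(P[:,0]-.514)<.06)&(abs(P[:,1]+.34)<.06)&(P[:,2]<.02)&(V<45)
r=cv2.minAreaRect((P[m][:,:2]*1000).astype(np.float32));print(m.sum(),r)
# tray rim outer, blue
hsv=cv2.cvtColor(f,cv2.COLOR_BGR2HSV).reshape(-1,3)
m=np.isfinite(P[:,2])&(abs(P[:,0]-.514)<.14)&(abs(P[:,1]+.34)<.12)&(P[:,2]<.04)&(P[:,2]>.027)&(hsv[:,0]>100)&(hsv[:,0]<130)&(hsv[:,1]>120)
print(m.sum(),cv2.minAreaRect((P[m][:,:2]*1000).astype(np.float32)))
E
python3 d.py .5137 -.3398 .03 6
```

```text
time_s: 25.18
eef_pos: [0.5122, -0.3389, 0.1489]
eef_rot: [-0.002, 0.67, 0.743, 0.0]
wrist_force: [-0.6, 0.3, -4.0]
opening: 0.647
grasp_force: 65.8
275 ((517.8870849609375, -333.7487487792969), (69.44866943359375, 60.28535842895508), 8.02234172821045)
591 ((513.1454467773438, -341.49334716796875), (204.1109161376953, 170.41134643554688), 5.612764835357666)
shift [-0.17  0.1  11.93] turn [-0.09 -0.15 -0.03] t 25.23 tcp [ 0.5127 -0.3386  0.1493] F [ 0.9 -0.1 -3.5] op 0.649 g 65.8
```

View pics/s3.png

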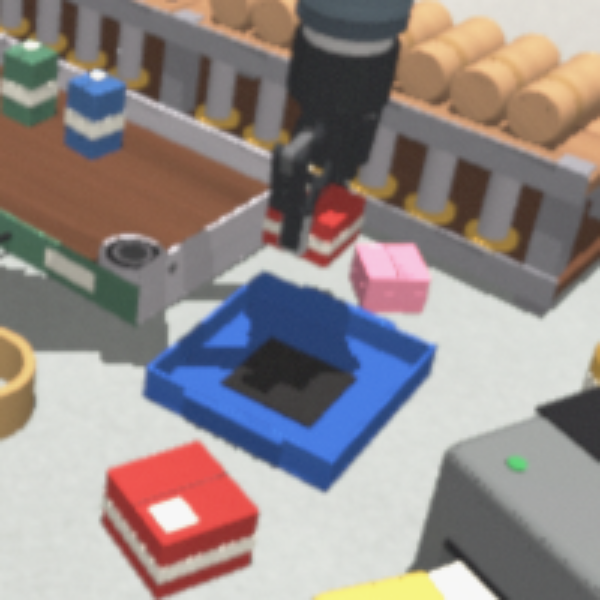

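The red box hangs in the gripper at (315,230), with the mat at (290,380). The rim fit puts the tray centre at (.5138,-.341), yaw 5.6°.

```bash

python3 -m handwheel '[[[-1,-0.2,0,5,0,0,0],[-1,-0.2,0,9.5,0,0,0],[-1,-0.2,0,12.4,0,0,0],[-1,-0.2,0,12.8,0,0,0],[-1,-0.2,0,12.8,0,0,0],[-1,-0.2,0,12.8,0,0,0]]]'
python3 d.py .5138 -.3407 .0084 5.7
```

```text
time_s: 25.98
eef_pos: [0.5146, -0.3428, 0.0248]
eef_rot: [0.002, 0.669, 0.743, -0.0]
wrist_force: [-1.2, 0.4, -2.9]
opening: 0.651
grasp_force: 65.7
shift [ 0.22 -0.06  1.63] turn [0.12 0.15 0.27] t 25.98 tcp [ 0.5146 -0.3428  0.0248] F [-1.2  0.4 -2.9] op 0.651 g 65.7
```

```bash

python3 -m handwheel '[[[-1,0.2,-0.1,0.8,0,0,0.3],[-1,0.2,-0.1,1.4,0,0,0.3],[-1,0.2,-0.1,1.4,0,0,0.3],[-1,0.2,-0.1,1.6,0,0,0.3],[-1,0.2,-0.1,1.6,0,0,0.3],[-1,0.2,-0.1,1.6,0,0,0.3]]]'
python3 d.py .5138 -.3407 .0084 5.7
```

```text
time_s: 26.72
eef_pos: [0.5121, -0.3403, 0.0084]
eef_rot: [-0.0, 0.671, 0.741, -0.0]
wrist_force: [-4.9, 4.0, 9.7]
opening: 0.646
grasp_force: 67.4
shift [-0.06  0.17 -0.  ] turn [-0.02 -0.   -0.06] t 26.73 tcp [ 0.5121 -0.3403  0.0084] F [-4.9  4.   9.7] op 0.646 g 67.4
```

```bash

python3 -m handwheel '[[[-1,0,0.1,-0.4,0,0,0],[-1,0,0.2,-0.4,0,0,0],[-1,0,0.2,-0.4,0,0,0],[-1,0,0.2,-0.2,0,0,0],[-1,0,0.2,0,0,0,0],[-1,0,0.2,0,0,0,0],[-1,0,0.2,0,0,0,0]]]'
python3 d.py .5138 -.3407 .0084 5.7
```

```text
time_s: 27.6
eef_pos: [0.5141, -0.34, 0.0084]
eef_rot: [-0.0, 0.671, 0.741, -0.0]
wrist_force: [-5.5, 4.4, 12.1]
opening: 0.643
grasp_force: 67.6
shift [-0.07 -0.03  0.  ] turn [-0.02 -0.01 -0.05] t 27.6 tcp [ 0.5141 -0.34    0.0084] F [-5.5  4.4 12.1] op 0.643 g 67.6
```

```bash

python3 -m handwheel '[[[1,0,0,0,0,0,0],[1,0,0,0,0,0,0],[1,0,0,0,0,0,0],[1,0,0,0,0,0,0],[1,0,0,-3,0,0,0],[1,0,0,-9,0,0,0],[1,0,0,-15,0,0,0],[1,0,0,-20,0,0,0],[1,0,0,-22,0,0,0],[1,0,0,-22,0,0,0]]]'
python3 d.py .4278 .3684 .24 85
```

```text
time_s: 28.85
eef_pos: [0.5145, -0.3404, 0.2278]
eef_rot: [0.001, 0.672, 0.741, -0.0]
wrist_force: [-0.2, -0.6, -0.0]
opening: 1.0
grasp_force: 0.0
shift [71.39 -1.67 -1.36] turn [  0.     0.15 -79.37] t 28.85 tcp [ 0.5145 -0.3404  0.2278] F [-0.2 -0.6 -0. ] op 1.0 g 0.0
```

```bash

python3 -m handwheel '[[[1,71.4,-1.6,-1.4,0,0,-79.3],[1,71.4,-1.6,-1.4,0,0,-79.3],[1,71.4,-1.6,-1.4,0,0,-79.3],[1,71.4,-1.6,-1.4,0,0,-79.3],[1,71.4,-1.6,-1.4,0,0,-79.3],[1,71.4,-1.6,-1.4,0,0,-79.3],[1,71.4,-1.6,-1.4,0,0,-79.3],[1,71.4,-1.6,-1.4,0,0,-79.3],[1,71.4,-1.6,-1.4,0,0,-79.3],[1,71.4,-1.6,-1.4,0,0,-79.3]]]'
python3 - <<'E'
from h import *
c=camera("top"); W=cloud(c); cv2.imwrite("pics/t2.png",cv2.resize(c["frame"][140:240,310:410],(600,600)))
m=np.isfinite(W[...,2])&(abs(W[...,0]-.514)<.05)&(abs(W[...,1]+.34)<.05)&(W[...,2]>.037)&(W[...,2]<.06)
print(m.sum(),cv2.minAreaRect((W[m][:,:2]*1000).astype(np.float32)))
E
python3 d.py .4278 .3684 .24 85
```

```text
time_s: 30.1
eef_pos: [0.4369, 0.2818, 0.236]
eef_rot: [-0.002, 0.044, 0.999, -0.001]
wrist_force: [1.5, -0.5, -0.0]
opening: 1.001
grasp_force: 0.0
333 ((512.1312255859375, -339.4991149902344), (56.274478912353516, 57.11423110961914), 5.124082088470459)
shift [ 1.39  7.9  -0.34] turn [ 0.16 -0.29  0.18] t 30.15 tcp [0.435  0.2885 0.2363] F [-3.9  1.4 -0. ] op 1.002 g 0.0
```

View pics/t2.png

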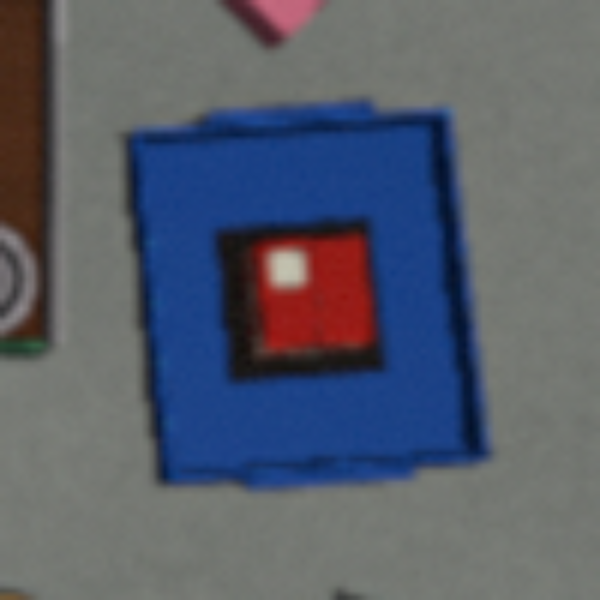

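The red box lies flat on the mat: by the top camera its centre is within 2 mm of the mat's and its yaw within about 1°. Next I pick up the pin.

```bash

python3 -m handwheel '[[[1,1.4,7.9,-0.3,0,0,0],[1,1.4,7.9,-0.3,0,0,0],[1,1.4,7.9,-0.3,0,0,0],[1,1.4,7.9,-0.3,0,0,0]]]'
python3 d.py .4278 .3684 .0906 85
```

```text
time_s: 30.65
eef_pos: [0.4317, 0.3589, 0.2407]
eef_rot: [-0.001, 0.045, 0.999, -0.001]
wrist_force: [0.1, 0.3, -0.6]
opening: 0.998
grasp_force: 0.0
shift [ 0.44  0.94 15.01] turn [-0.1  -0.1  -0.12] t 30.65 tcp [0.4317 0.3589 0.2407] F [ 0.1  0.3 -0.6] op 0.998 g 0.0
```

```bash

python3 -m handwheel '[[[1,0.4,0.9,3,0,0,0],[1,0.4,0.9,8,0,0,0],[1,0.4,0.9,13,0,0,0],[1,0.4,0.9,15,0,0,0],[1,0.4,0.9,15,0,0,0],[1,0.4,0.9,15,0,0,0],[1,0.4,0.9,15,0,0,0]]]'
python3 d.py .4278 .3684 .0906 85
```

```text
time_s: 31.52
eef_pos: [0.4299, 0.3698, 0.0938]
eef_rot: [0.001, 0.044, 0.999, 0.001]
wrist_force: [0.2, -0.8, 0.8]
opening: 0.998
grasp_force: 0.0
shift [ 0.2  -0.16  0.32] turn [ 0.09  0.15 -0.1 ] t 31.52 tcp [0.4299 0.3698 0.0938] F [ 0.2 -0.8  0.8] op 0.998 g 0.0
```

```bash

python3 -m handwheel '[[[1,0.2,-0.1,0.3,0,0,0],[1,0.2,-0.1,0.3,0,0,0],[-1,0.2,-0.1,0.3,0,0,0],[-1,0.2,-0.1,0.3,0,0,0],[-1,0.2,-0.1,0.3,0,0,0],[-1,0.2,-0.1,0.3,0,0,0],[-1,0.2,-0.1,0.3,0,0,0],[-1,0.2,-0.1,0.3,0,0,0],[-1,0.2,-0.1,0.3,0,0,0]]]'
python3 d.py .5775 -.1485 .22 0
```

```text
time_s: 32.65
eef_pos: [0.4267, 0.3689, 0.0893]
eef_rot: [0.0, 0.044, 0.999, 0.0]
wrist_force: [-1.8, -0.6, 4.2]
opening: 0.34
grasp_force: 59.6
shift [-19.59 -50.2  -13.08] turn [1.000e-02 0.000e+00 8.493e+01] t 32.65 tcp [0.4267 0.3689 0.0893] F [-1.8 -0.6  4.2] op 0.34 g 59.6
```

```bash

python3 -m handwheel '[[[-1,0,0,-5,0,0,0],[-1,0,0,-10,0,0,0],[-1,-19.6,-50.2,-13,0,0,85],[-1,-19.6,-50.2,-13,0,0,85],[-1,-19.6,-50.2,-13,0,0,85],[-1,-19.6,-50.2,-13,0,0,85],[-1,-19.6,-50.2,-13,0,0,85],[-1,-19.6,-50.2,-13,0,0,85],[-1,-19.6,-50.2,-13,0,0,85],[-1,-19.6,-50.2,-13,0,0,85]]]'
python3 -m handwheel '[[[-1,0,0,0,0,0,0],[-1,0,0,0,0,0,0]]]'
python3 d.py .5775 -.1474 .1161 0
```

```text
time_s: 33.9
eef_pos: [0.5652, -0.112, 0.2143]
eef_rot: [-0.002, 0.71, 0.705, -0.001]
wrist_force: [1.6, 0.2, -9.7]
opening: 0.339
grasp_force: 62.7
time_s: 34.15
eef_pos: [0.5648, -0.1101, 0.2143]
eef_rot: [-0.002, 0.708, 0.707, -0.001]
wrist_force: [0.3, 0.7, -8.9]
opening: 0.337
grasp_force: 62.5
shift [-3.76  1.32  9.81] turn [-0.26 -0.14 -0.09] t 34.15 tcp [ 0.5648 -0.1101  0.2143] F [ 0.3  0.7 -8.9] op 0.337 g 62.5
```

```bash

python3 -m handwheel '[[[-1,-3.8,1.2,0,0,0,0],[-1,-3.8,1.2,1,0,0,0],[-1,-3.8,1.2,5,0,0,0],[-1,-3.8,1.2,8.5,0,0,0],[-1,-3.8,1.2,8.5,0,0,0],[-1,-3.8,1.2,8.5,0,0,0],[-1,-3.8,1.2,8.5,0,0,0]]]'
python3 d.py .5775 -.1474 .1161 0
```

```text
time_s: 35.02
eef_pos: [0.5796, -0.1487, 0.1341]
eef_rot: [0.002, 0.707, 0.707, 0.001]
wrist_force: [0.2, -0.3, -8.4]
opening: 0.331
grasp_force: 62.8
shift [ 0.13 -0.22  1.79] turn [ 0.18  0.09 -0.03] t 35.02 tcp [ 0.5796 -0.1487  0.1341] F [ 0.2 -0.3 -8.4] op 0.331 g 62.8
```

```bash

python3 -m handwheel '[[[-1,0.1,-0.1,0.8,0,0,0],[-1,0.1,-0.1,1.4,0,0,0],[-1,0.1,-0.1,1.4,0,0,0],[-1,0.1,-0.1,1.4,0,0,0]]]'
python3 d.py .5775 -.1474 .1161 0
```

```text
time_s: 35.52
eef_pos: [0.5772, -0.1475, 0.1177]
eef_rot: [-0.0, 0.708, 0.707, -0.0]
wrist_force: [-0.1, -0.2, -8.8]
opening: 0.338
grasp_force: 62.8
shift [0.01 0.03 0.16] turn [-0.03 -0.01 -0.07] t 35.52 tcp [ 0.5772 -0.1475  0.1177] F [-0.1 -0.2 -8.8] op 0.338 g 62.8
```

```bash

python3 -m handwheel '[[[-1,0,0,0.1,0,0,0],[-1,0,0,0.2,0,0,0],[-1,0,0,0.3,0,0,0],[-1,0,0,0.3,0,0,0]]]'
python3 d.py .5775 -.1474 .1161 0
```

```text
time_s: 36.02
eef_pos: [0.5778, -0.1482, 0.1169]
eef_rot: [0.001, 0.707, 0.707, -0.0]
wrist_force: [-6.3, -0.2, 6.8]
opening: 0.335
grasp_force: 64.0
shift [ 0.08 -0.03  0.08] turn [ 0.06  0.08 -0.06] t 36.02 tcp [ 0.5778 -0.1482  0.1169] F [-6.3 -0.2  6.8] op 0.335 g 64.0
```

```bash

python3 -m handwheel '[[[1,0,0,0,0,0,0],[1,0,0,0,0,0,0],[1,0,0,0,0,0,0],[1,0,0,0,0,0,0],[1,0,0,-3,0,0,0],[1,0,0,-9,0,0,0],[1,0,0,-13,0,0,0],[1,0,0,-13,0,0,0],[1,0,0,-13,0,0,0]]]'
python3 d.py .5021 .3609 .24 85.4
```

```text
time_s: 37.15
eef_pos: [0.5769, -0.1473, 0.2441]
eef_rot: [-0.0, 0.708, 0.707, -0.0]
wrist_force: [-0.2, -0.3, -1.0]
opening: 0.996
grasp_force: 0.0
shift [50.81 -7.55  0.44] turn [-2.000e-02 -6.000e-02 -8.547e+01] t 37.15 tcp [ 0.5769 -0.1473  0.2441] F [-0.2 -0.3 -1. ] op 0.996 g 0.0
```

```bash

python3 -m handwheel '[[[1,50.8,-7.5,0,0,0,-85.4],[1,50.8,-7.5,0,0,0,-85.4],[1,50.8,-7.5,0,0,0,-85.4],[1,50.8,-7.5,0,0,0,-85.4],[1,50.8,-7.5,0,0,0,-85.4],[1,50.8,-7.5,0,0,0,-85.4],[1,50.8,-7.5,0,0,0,-85.4],[1,50.8,-7.5,0,0,0,-85.4],[1,50.8,-7.5,0,0,0,-85.4],[1,50.8,-7.5,0,0,0,-85.4]]]'
python3 -m handwheel '[[[1,0,0,0,0,0,0],[1,0,0,0,0,0,0]]]'
python3 d.py .5021 .3609 .0875 85.4
```

```text
time_s: 38.4
eef_pos: [0.5019, 0.3607, 0.2429]
eef_rot: [-0.001, 0.04, 0.999, -0.001]
wrist_force: [-0.4, -0.7, -0.3]
opening: 0.999
grasp_force: 0.0
time_s: 38.65
eef_pos: [0.5035, 0.359, 0.2447]
eef_rot: [-0.0, 0.042, 0.999, -0.0]
wrist_force: [0.4, 0.4, -0.7]
opening: 0.999
grasp_force: 0.0
shift [ 0.15  0.18 15.72] turn [-0.02 -0.01 -0.22] t 38.65 tcp [0.5035 0.359  0.2447] F [ 0.4  0.4 -0.7] op 0.999 g 0.0
```

```bash

python3 -m handwheel '[[[1,0.1,0.1,5,0,0,0],[1,0.1,0.1,10,0,0,0],[1,0.1,0.1,14,0,0,0],[1,0.1,0.1,15.6,0,0,0],[1,0.1,0.1,15.7,0,0,0],[1,0.1,0.1,15.7,0,0,0],[1,0.1,0.1,15.7,0,0,0]]]'
python3 d.py .5021 .3609 .0875 85.4
```

```text
time_s: 39.52
eef_pos: [0.5033, 0.3622, 0.0899]
eef_rot: [0.002, 0.041, 0.999, 0.001]
wrist_force: [0.1, -0.3, 0.5]
opening: 1.002
grasp_force: 0.0
shift [ 0.11 -0.14  0.24] turn [ 0.1   0.17 -0.07] t 39.52 tcp [0.5033 0.3622 0.0899] F [ 0.1 -0.3  0.5] op 1.002 g 0.0
```

```bash

python3 -m handwheel '[[[1,0,-0.1,0.2,0,0,0],[1,0,-0.1,0.2,0,0,0],[-1,0,-0.1,0.2,0,0,0],[-1,0,-0.1,0.2,0,0,0],[-1,0,-0.1,0.2,0,0,0],[-1,0,-0.1,0.2,0,0,0],[-1,0,-0.1,0.2,0,0,0],[-1,0,-0.1,0.2,0,0,0]]]'
python3 d.py .5821 -.0829 .215 0
```

```text
time_s: 40.52
eef_pos: [0.5022, 0.361, 0.0863]
eef_rot: [0.0, 0.041, 0.999, 0.0]
wrist_force: [-1.0, 1.9, 5.2]
opening: 0.599
grasp_force: 62.6
shift [-11.59 -43.58 -12.89] turn [5.000e-02 0.000e+00 8.533e+01] t 40.52 tcp [0.5022 0.361  0.0863] F [-1.   1.9  5.2] op 0.599 g 62.6
```

```bash

python3 -m handwheel '[[[-1,0,0,-5,0,0,0],[-1,0,0,-10,0,0,0],[-1,-11.6,-43.6,-13,0,0,85.3],[-1,-11.6,-43.6,-13,0,0,85.3],[-1,-11.6,-43.6,-13,0,0,85.3],[-1,-11.6,-43.6,-13,0,0,85.3],[-1,-11.6,-43.6,-13,0,0,85.3],[-1,-11.6,-43.6,-13,0,0,85.3],[-1,-11.6,-43.6,-13,0,0,85.3],[-1,-11.6,-43.6,-13,0,0,85.3]]]'
python3 -m handwheel '[[[-1,0,0,0,0,0,0],[-1,0,0,0,0,0,0],[-1,0,0,0,0,0,0]]]'
python3 d.py .5821 -.0829 .1133 0
```

```text
time_s: 41.78
eef_pos: [0.5809, -0.0877, 0.2135]
eef_rot: [-0.001, 0.711, 0.703, -0.002]
wrist_force: [0.0, 1.5, -8.5]
opening: 0.602
grasp_force: 66.9
time_s: 42.15
eef_pos: [0.5815, -0.0819, 0.2151]
eef_rot: [-0.001, 0.706, 0.708, -0.0]
wrist_force: [-0.2, -0.2, -8.8]
opening: 0.602
grasp_force: 66.8
shift [-0.11  0.07 10.18] turn [-0.08 -0.04  0.22] t 42.15 tcp [ 0.5815 -0.0819  0.2151] F [-0.2 -0.2 -8.8] op 0.602 g 66.8
```

```bash

python3 -m handwheel '[[[-1,-0.1,0,4,0,0,0],[-1,-0.1,0,7,0,0,0],[-1,-0.1,0,9.3,0,0,0],[-1,-0.1,0,9.3,0,0,0],[-1,-0.1,0,9.3,0,0,0],[-1,-0.1,0,9.3,0,0,0]]]'
python3 d.py .5821 -.0829 .1133 0
```

```text
time_s: 42.9
eef_pos: [0.5832, -0.0845, 0.1246]
eef_rot: [0.001, 0.707, 0.708, 0.001]
wrist_force: [-0.1, -1.0, -7.6]
opening: 0.594
grasp_force: 66.9
shift [ 0.16 -0.11  1.13] turn [0.16 0.06 0.07] t 42.9 tcp [ 0.5832 -0.0845  0.1246] F [-0.1 -1.  -7.6] op 0.594 g 66.9
```

```bash

python3 -m handwheel '[[[-1,0.1,0,0.5,0,0,0],[-1,0.1,0,0.9,0,0,0],[-1,0.1,0,1.0,0,0,0],[-1,0.1,0,1.1,0,0,0],[-1,0.1,0,1.1,0,0,0]]]'
python3 d.py .5821 -.0829 .1133 0
```

```text
time_s: 43.52
eef_pos: [0.5823, -0.0834, 0.1133]
eef_rot: [0.0, 0.707, 0.707, 0.0]
wrist_force: [-3.5, 1.3, 4.7]
opening: 0.596
grasp_force: 67.5
shift [ 0.05 -0.02 -0.  ] turn [0.02 0.02 0.03] t 43.52 tcp [ 0.5823 -0.0834  0.1133] F [-3.5  1.3  4.7] op 0.596 g 67.5
```

```bash

python3 -m handwheel '[[[1,0,0,0,0,0,0],[1,0,0,0,0,0,0],[1,0,0,0,0,0,0],[1,0,0,0,0,0,0],[1,0,0,-3,0,0,0],[1,0,0,-9,0,0,0],[1,0,0,-13,0,0,0],[1,0,0,-13,0,0,0],[1,0,0,-13,0,0,0]]]'
python3 d.py .5759 .3558 .24 85.4
```

```text
time_s: 44.65
eef_pos: [0.5817, -0.0832, 0.2411]
eef_rot: [-0.0, 0.707, 0.707, -0.0]
wrist_force: [-0.2, 0.2, -0.4]
opening: 1.002
grasp_force: 0.0
shift [43.9  -0.55  0.13] turn [-3.000e-02 -5.000e-02 -8.537e+01] t 44.65 tcp [ 0.5817 -0.0832  0.2411] F [-0.2  0.2 -0.4] op 1.002 g 0.0
```

```bash

python3 -m handwheel '[[[1,43.9,-0.5,0,0,0,-85.4],[1,43.9,-0.5,0,0,0,-85.4],[1,43.9,-0.5,0,0,0,-85.4],[1,43.9,-0.5,0,0,0,-85.4],[1,43.9,-0.5,0,0,0,-85.4],[1,43.9,-0.5,0,0,0,-85.4],[1,43.9,-0.5,0,0,0,-85.4],[1,43.9,-0.5,0,0,0,-85.4],[1,43.9,-0.5,0,0,0,-85.4],[1,43.9,-0.5,0,0,0,-85.4]]]'
python3 d.py .5759 .3558 .0905 85.4
```

```text
time_s: 45.9
eef_pos: [0.5765, 0.3547, 0.2405]
eef_rot: [-0.001, 0.042, 0.999, -0.001]
wrist_force: [0.6, 0.2, -0.2]
opening: 0.999
grasp_force: 0.0
shift [ 0.04  0.12 15.  ] turn [-0.06 -0.11 -0.22] t 45.9 tcp [0.5765 0.3547 0.2405] F [ 0.6  0.2 -0.2] op 0.999 g 0.0
```

```bash

python3 -m handwheel '[[[1,0.1,0.1,5,0,0,0],[1,0.1,0.1,10,0,0,0],[1,0.1,0.1,13.6,0,0,0],[1,0.1,0.1,14.9,0,0,0],[1,0.1,0.1,15,0,0,0],[1,0.1,0.1,15,0,0,0],[1,0.1,0.1,15,0,0,0]]]'
python3 d.py .5759 .3558 .0905 85.4
```

```text
time_s: 46.78
eef_pos: [0.5771, 0.3572, 0.094]
eef_rot: [0.001, 0.04, 0.999, 0.001]
wrist_force: [0.1, 0.7, -0.5]
opening: 0.999
grasp_force: 0.0
shift [ 0.11 -0.15  0.34] turn [0.08 0.17 0.01] t 46.77 tcp [0.5771 0.3572 0.094 ] F [ 0.1  0.7 -0.5] op 0.999 g 0.0
```

```bash

python3 -m handwheel '[[[1,0.1,-0.1,0.3,0,0,0],[1,0.1,-0.1,0.3,0,0,0],[-1,0.1,-0.1,0.3,0,0,0],[-1,0.1,-0.1,0.3,0,0,0],[-1,0.1,-0.1,0.3,0,0,0],[-1,0.1,-0.1,0.3,0,0,0],[-1,0.1,-0.1,0.3,0,0,0],[-1,0.1,-0.1,0.3,0,0,0]]]'
python3 d.py .5808 -.0135 .22 0
```

```text
time_s: 47.78
eef_pos: [0.5751, 0.3562, 0.0893]
eef_rot: [0.0, 0.04, 0.999, 0.0]
wrist_force: [-0.3, 2.7, 3.4]
opening: 0.624
grasp_force: 63.8
shift [ -3.52 -36.79 -13.09] turn [7.000e-02 1.000e-02 8.543e+01] t 47.77 tcp [0.5751 0.3562 0.0893] F [-0.3  2.7  3.4] op 0.624 g 63.8
```

```bash

python3 -m handwheel '[[[-1,0,0,-5,0,0,0],[-1,0,0,-10,0,0,0],[-1,-3.5,-36.7,-13,0,0,85.4],[-1,-3.5,-36.7,-13,0,0,85.4],[-1,-3.5,-36.7,-13,0,0,85.4],[-1,-3.5,-36.7,-13,0,0,85.4],[-1,-3.5,-36.7,-13,0,0,85.4],[-1,-3.5,-36.7,-13,0,0,85.4],[-1,-3.5,-36.7,-13,0,0,85.4],[-1,-3.5,-36.7,-13,0,0,85.4]]]'
python3 -m handwheel '[[[-1,0,0,0,0,0,0],[-1,0,0,0,0,0,0],[-1,0,0,0,0,0,0]]]'
python3 d.py .5808 -.0127 .1163 0
```

```text
time_s: 49.02
eef_pos: [0.5788, -0.0141, 0.2167]
eef_rot: [-0.002, 0.71, 0.704, -0.001]
wrist_force: [0.0, 0.5, -5.0]
opening: 0.616
grasp_force: 66.2
time_s: 49.4
eef_pos: [0.5802, -0.0125, 0.2184]
eef_rot: [-0.0, 0.706, 0.708, -0.0]
wrist_force: [0.0, 0.2, -5.4]
opening: 0.618
grasp_force: 66.2
shift [-0.02  0.07 10.21] turn [-0.05 -0.    0.17] t 49.4 tcp [ 0.5802 -0.0125  0.2184] F [ 0.   0.2 -5.4] op 0.618 g 66.2
```

```bash

python3 -m handwheel '[[[-1,0,0,4,0,0,0],[-1,0,0,7,0,0,0],[-1,0,0,9.3,0,0,0],[-1,0,0,9.3,0,0,0],[-1,0,0,9.3,0,0,0],[-1,0,0,9.3,0,0,0]]]'
python3 d.py .5808 -.0127 .1163 0
```

```text
time_s: 50.15
eef_pos: [0.5816, -0.013, 0.1275]
eef_rot: [0.001, 0.707, 0.707, 0.001]
wrist_force: [0.0, -0.1, -5.6]
opening: 0.617
grasp_force: 66.1
shift [ 0.03 -0.09  1.12] turn [0.16 0.04 0.05] t 50.15 tcp [ 0.5816 -0.013   0.1275] F [ 0.  -0.1 -5.6] op 0.617 g 66.1
```

```bash

python3 -m handwheel '[[[-1,0,0,0.5,0,0,0],[-1,0,0,0.9,0,0,0],[-1,0,0,1.0,0,0,0],[-1,0,0,1.1,0,0,0],[-1,0,0,1.1,0,0,0]]]'
python3 d.py .5808 -.0127 .1163 0
```

```text
time_s: 50.78
eef_pos: [0.5807, -0.0128, 0.1162]
eef_rot: [0.0, 0.707, 0.707, -0.0]
wrist_force: [-3.3, 1.2, 6.7]
opening: 0.619
grasp_force: 66.8
shift [ 0.01  0.01 -0.01] turn [0.01 0.01 0.04] t 50.77 tcp [ 0.5807 -0.0128  0.1162] F [-3.3  1.2  6.7] op 0.619 g 66.8
```

Release, lift, back off toward the left, then check.

```bash

python3 -m handwheel '[[[1,0,0,0,0,0,0],[1,0,0,0,0,0,0],[1,0,0,0,0,0,0],[1,0,0,0,0,0,0],[1,0,0,-3,0,0,0],[1,0,0,-9,0,0,0],[1,0,0,-15,0,0,0],[1,0,0,-15,0,0,0]]]'
python3 -m handwheel '[[[1,35,-15,0,0,0,0],[1,35,-15,0,0,0,0],[1,35,-15,0,0,0,0],[1,35,-15,0,0,0,0],[1,35,-15,0,0,0,0],[1,35,-15,0,0,0,0],[1,35,-15,0,0,0,0],[1,35,-15,0,0,0,0]]]'
python3 - <<'E'
from h import *
from scipy.optimize import least_squares
c=camera("top"); W=cloud(c); cv2.imwrite("pics/t9.png",cv2.resize(c["frame"],(800,600)))
c=camera("side"); cv2.imwrite("pics/s9.png",cv2.resize(c["frame"],(800,600))); S=cloud(c).reshape(-1,3); S=S[np.isfinite(S).all(1)]
for n,x,y,r in(("liner",.58,-.014,27),("bush",.579,-.082,26),("pin",.577,-.149,15)):
    Q=S[(S[:,2]>.06)&(S[:,2]<.15)&(np.hypot(S[:,0]-x,S[:,1]-y)<(r+5)/1000)][:,:2]
    s=least_squares(lambda k:np.hypot(*(Q-k).T)-r/1000,[x,y],loss="soft_l1",f_scale=.002)
    print(n,len(Q),np.round(s.x,4))
for n,x,y,z in(("blue",.6575,.0134,.11),("green",.6593,.111,.11),("red",.514,-.34,.047)):
    m=np.isfinite(W[...,2])&(abs(W[...,0]-x)<.05)&(abs(W[...,1]-y)<.04)&(abs(W[...,2]-z)<.013)
    r=cv2.minAreaRect((W[m][:,:2]*1000).astype(np.float32)); print(n,m.sum(),np.round(r[0],1),np.round(r[1],1),round(r[2],1))
E
```

```text
time_s: 51.78
eef_pos: [0.5837, -0.0134, 0.2715]
eef_rot: [0.005, 0.707, 0.707, 0.003]
wrist_force: [0.1, -0.0, -0.5]
opening: 1.002
grasp_force: 0.0
time_s: 52.78
eef_pos: [0.4298, 0.337, 0.2639]
eef_rot: [0.0, 0.706, 0.708, -0.001]
wrist_force: [-0.2, -0.4, -0.3]
opening: 1.002
grasp_force: 0.0
liner 502 [ 0.5817 -0.0139]
bush 523 [ 0.5832 -0.0833]
pin 261 [ 0.578  -0.1535]
blue 212 [658.3  13.3] [43.8 44.6] 84.5
green 218 [659.2 110.8] [44.5 44.3] 2.6
red 332 [ 512.1 -339.3] [56.6 57.9] 5.8
```

View pics/s9.png

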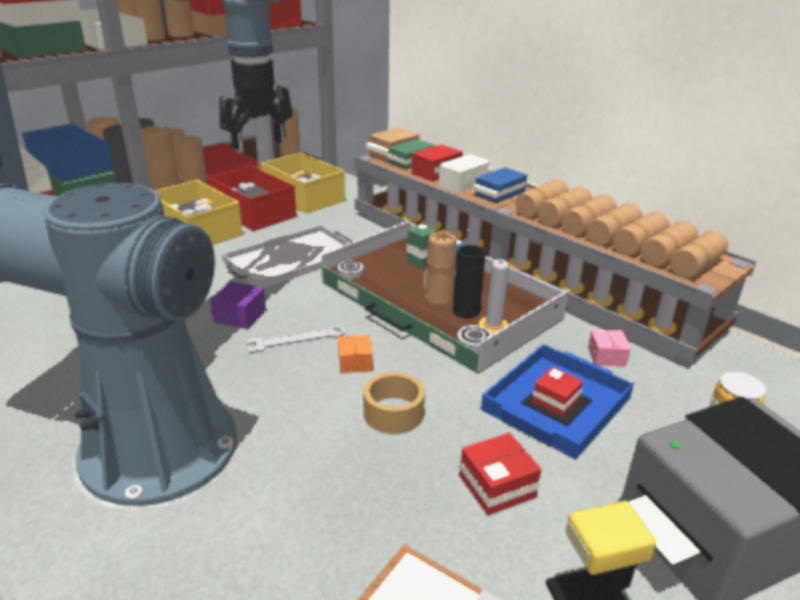

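```bash
python3 - <<'E'
from h import *
W=cloud(camera("top")); P=W.reshape(-1,3); P=P[np.isfinite(P).all(1)]
for n,x,y,r,z0,z1 in(("liner",.58,-.014,27,.15,.175),("bush",.579,-.082,26,.15,.172),("pin",.577,-.153,15,.15,.178)):
    for it in range(3):
        Q=P[(P[:,2]>z0)&(P[:,2]<z1)&(np.hypot(P[:,0]-x,P[:,1]-y)<(r+5)/1000)]
        a=np.linspace(0,np.pi,12,endpoint=False); D=np.c_[np.cos(a),np.sin(a)]; pr=Q[:,:2]@D.T
        mid=(pr.max(0)+pr.min(0))/2; x,y=np.linalg.lstsq(D,mid,rcond=None)[0]
    print(n,len(Q),np.round([x,y],4))
E
python3 d.py .5775 -.149 .25 0
```

```text
liner 266 [ 0.5798 -0.0154]
bush 108 [ 0.5812 -0.0848]
pin 86 [ 0.5753 -0.1547]
shift [-48.45  14.72   1.47] turn [-0.02  0.03 -0.09] t 52.92 tcp [0.431  0.3358 0.2645] F [-0.4 -0.3 -0.6] op 0.999 g 0.0
```

Both cameras show the pin about 6.5 mm to the right of its old spot; the liner and bush are within 2.6 mm. I'll correct the pin.

```bash

python3 -m handwheel '[[[1,-48.8,14.6,1.4,0,0,0],[1,-48.8,14.6,1.4,0,0,0],[1,-48.8,14.6,1.4,0,0,0],[1,-48.8,14.6,1.4,0,0,0],[1,-48.8,14.6,1.4,0,0,0],[1,-48.8,14.6,1.4,0,0,0],[1,-48.8,14.6,1.4,0,0,0],[1,-48.8,14.6,1.4,0,0,0],[1,-48.8,14.6,1.4,0,0,0],[1,-48.8,14.6,1.4,0,0,0]]]'
python3 d.py .577 -.1535 .117 0
```

```text
time_s: 54.18
eef_pos: [0.5759, -0.1522, 0.2504]
eef_rot: [-0.001, 0.708, 0.706, -0.0]
wrist_force: [0.6, 0.8, 0.4]
opening: 1.002
grasp_force: 0.0
shift [-0.13  0.12 13.34] turn [-0.05 -0.04 -0.15] t 54.17 tcp [ 0.5759 -0.1522  0.2504] F [0.6 0.8 0.4] op 1.002 g 0.0
```

```bash

python3 -m handwheel '[[[1,0,0,5,0,0,0],[1,0,0,10,0,0,0],[1,0,0,13.2,0,0,0],[1,0,0,13.5,0,0,0],[1,0,0,13.5,0,0,0],[1,0,0,13.5,0,0,0]]]'
python3 -m handwheel '[[[-1,0,0,0,0,0,0],[-1,0,0,0,0,0,0],[-1,0,0,0,0,0,0],[-1,0,0,0,0,0,0],[-1,0,0,0,0,0,0],[-1,0,0,0,0,0,0],[-1,0,0,0,0,0,0],[-1,0,0,0,0,0,0]]]'
python3 d.py .577 -.148 .117 0
```

```text
time_s: 54.92
eef_pos: [0.5779, -0.151, 0.1182]
eef_rot: [0.002, 0.707, 0.707, 0.001]
wrist_force: [-0.7, -0.3, -0.1]
opening: 1.001
grasp_force: 0.0
time_s: 55.92
eef_pos: [0.5771, -0.1509, 0.1163]
eef_rot: [0.001, 0.707, 0.707, 0.0]
wrist_force: [4.1, 0.8, 3.9]
opening: 0.337
grasp_force: 59.7
shift [ 0.29 -0.01 -0.07] turn [0.07 0.03 0.03] t 55.92 tcp [ 0.5771 -0.1509  0.1163] F [4.1 0.8 3.9] op 0.337 g 59.7
```

```bash

python3 -m handwheel '[[[-1,0,0,-0.8,0,0,0],[-1,0.65,0.1,-1,0,0,0],[-1,0.65,0.1,-1,0,0,0],[-1,0.65,0.1,-1,0,0,0],[-1,0.65,0.1,-0.5,0,0,0],[-1,0.65,0.1,-0.1,0,0,0],[-1,0.65,0.1,0,0,0,0],[-1,0.65,0.1,0.1,0,0,0],[-1,0.65,0.1,0.1,0,0,0]]]'
python3 d.py .578 -.1444 .1163 0
```

```text
time_s: 57.05
eef_pos: [0.5777, -0.1444, 0.1162]
eef_rot: [0.0, 0.707, 0.707, -0.0]
wrist_force: [-4.3, 2.2, 5.2]
opening: 0.333
grasp_force: 61.0
shift [-0.    0.03 -0.01] turn [0.02 0.02 0.04] t 57.05 tcp [ 0.5777 -0.1444  0.1162] F [-4.3  2.2  5.2] op 0.333 g 61.0
```

```bash

python3 -m handwheel '[[[1,0,0,0,0,0,0],[1,0,0,0,0,0,0],[1,0,0,0,0,0,0],[1,0,0,0,0,0,0],[1,0,0,-3,0,0,0],[1,0,0,-9,0,0,0],[1,0,0,-15,0,0,0],[1,0,0,-15,0,0,0]]]'
python3 -m handwheel '[[[1,45,-15,0,0,0,0],[1,45,-15,0,0,0,0],[1,45,-15,0,0,0,0],[1,45,-15,0,0,0,0],[1,45,-15,0,0,0,0],[1,45,-15,0,0,0,0],[1,45,-15,0,0,0,0],[1,45,-15,0,0,0,0],[1,45,-15,0,0,0,0],[1,45,-15,0,0,0,0]]]'
python3 - <<'E'
from h import *
from scipy.optimize import least_squares
c=camera("side"); cv2.imwrite("pics/s10.png",cv2.resize(c["frame"][130:260,190:390],(800,520))); S=cloud(c).reshape(-1,3); S=S[np.isfinite(S).all(1)]
for n,x,y,r in(("liner",.58,-.014,27),("bush",.579,-.082,26),("pin",.577,-.149,15)):
    Q=S[(S[:,2]>.06)&(S[:,2]<.15)&(np.hypot(S[:,0]-x,S[:,1]-y)<(r+5)/1000)][:,:2]
    s=least_squares(lambda k:np.hypot(*(Q-k).T)-r/1000,[x,y],loss="soft_l1",f_scale=.002)
    print(n,len(Q),np.round(s.x,4))
E
```

```text
time_s: 58.05
eef_pos: [0.5806, -0.1457, 0.2716]
eef_rot: [0.006, 0.707, 0.707, 0.002]
wrist_force: [0.2, -1.4, 0.0]
opening: 0.999
grasp_force: 0.0
time_s: 59.3
eef_pos: [0.4271, 0.3051, 0.264]
eef_rot: [-0.0, 0.707, 0.707, -0.001]
wrist_force: [-0.3, -0.1, -0.2]
opening: 1.0
grasp_force: 0.0
liner 500 [ 0.5817 -0.0137]
bush 530 [ 0.5832 -0.0835]
pin 306 [ 0.5781 -0.1471]
```

View pics/s10.png

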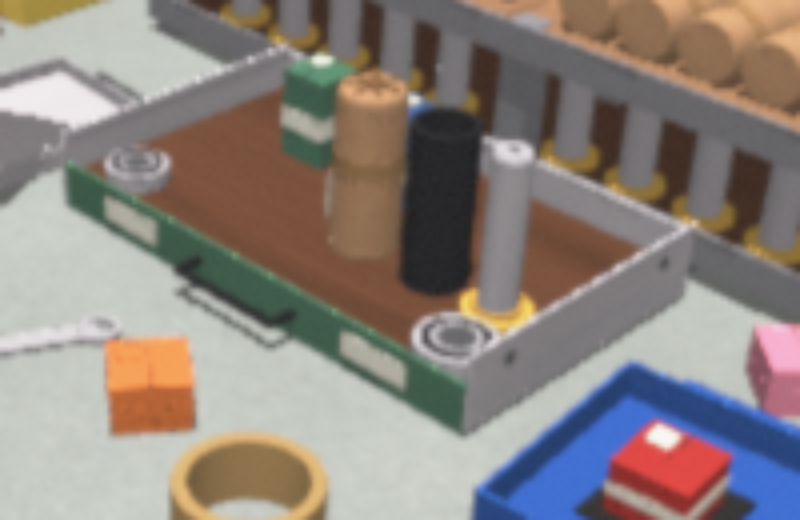

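Everything is upright: liner (370,165), bush (440,200), pin (505,230), each within 3 mm of its original spot, with the red box on the mat at (668,470). Handing in.

```bash
python3 -c "
from bench import ctrl
print(ctrl.hand_in())"
```

```text
the job is handed in; nothing more can be done
None
```

The job is handed in: the red box is flat on the order-tray mat within about 2 mm of centre and 1° of square, and the liner, bush and pin stand upright within 3 mm of their original spots, with the blue and green boxes unmoved.

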